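# Park the square suction head on the tool rail

### The job

Two spare suction heads with hooks stand on the bench. Take the one with the square plate, hook it onto the horizontal rail about a hand's breadth (10 cm) to the left of the black band as seen from the robot, then slide it along the rail until it hangs centred on the band, and let go. Leave the head with the round plate standing where it is.

Things in the scene. Friction and masses are not known exactly. Their poses are not given: they have to be found in the camera images.
- square_mid (a point): Half-way up (87.5 mm) the aluminium hook hanger with a SQUARE 70 mm steel plate (22-38 mm up) on four small rubber cups; 175 mm tall, 0.35 kg. z up; x: the way the hook's mouth opens, away from the robot within 30 degrees. Flat shank at x -34 to -28 mm, lip at x 28 to 34 ending 100 mm up: the mouth is the gap from plate top to lip. y runs along the rail when hung.
- square_tab (a point): Where to grip the square hanger: middle of the tab on top of its hook, 67.5 mm above square_mid, same axes. Tab 30 mm along x, 16 mm thick along y (pinch across y), from 29 mm below this point to 20 above. Under it the hook's roof, 30 mm wide along y, is an inverted V. Hung, it sits upright with the rail in the V: the rail's axis is then 39.5 mm below this point.
- round_mid (a point): The other spare head, to be left alone: same hook hanger, tab and height (this point is half-way up, 87.5 mm), but its plate is a ROUND steel disc 78 mm across on one big cup. The two may stand in either place.
- band_mid (a point): Centre of the black band, a 30 mm long smooth mark (no step) on a fixed round steel rail 16 mm thick. The point is on the rail's axis, 200 mm above the bench; y along the rail to the robot's left, x across it away from the robot, z up. Clear for 190 mm left and 100 mm right of the point; then 30 mm square posts, 215 mm high.
Mind the look-alikes: they are no part of the job. What is shaped like the part that bears square_mid but purple is not meant.

How it is judged:
By the outcome, as a careful person would: the job done as asked, in the order asked, and still so for the second after the job is handed in, with the robot touching nothing.
It also fails if it takes over 45 s, if anything falls off the work surface, if the arm or the gripper's body presses on something with over 40 N, if the wrist force passes 120 N, or if a joint passes its speed limit or range.

### The arm

A 6-joint arm with a two-finger parallel gripper is mounted at the origin on the work surface. World frame = base frame: x ahead of the robot, y to its left, z up, the work surface at z = 0. Lengths are in m, angles in rad, forces in N, time in s.
With the tool pointing down it reaches from about 0.4 to 0.925 m from the base axis. Payload 12.5 kg.
Tool frame: the origin (TCP) lies at the very end of the fingers, on their centre line; the grasp point (between the pads) lies 19 mm behind it; z points along the fingers, y is the line along which they close (so a half turn about z gives the same grasp; the last joint's range is limited). The gripper opens to 95 mm and grips with 3 to 60 N. Pads are 20 mm wide; open, the fingers measure 119 mm over their backs; the gripper's body (75 mm by 180 mm) begins 59 mm behind the grasp point.
Start: joints at [-1.22, 0.491, 1.559, -0, 1.092, -0.106], TCP at [0.276, -0.561, 0.215] pointing down, gripper open.
Joint ranges: [-3.1, 3.1], [-0.84, 2.19], [0.05, 2.79], [-1.13, 4.28], [0.06, 2.93], [-2.69, 2.69]. Speed limits (rad/s): [2.22, 2.22, 2.79, 3.14, 3.14, 3.14].

### API

Orientations are given as a unit quaternion [x, y, z, w].
In Python, from station import sensors, get_image, camera_params, robot gives the robot as it stands. The module is installed in compiled form; this text tells all that it offers.
- The arm moves only by the shell command python3 -m creep 'ROWS'. ROWS is JSON, a list that holds one entry, the list of rows, each a list of 7 numbers: the turn, a rotation vector about the tool's x, y, z in degrees, then the shift along the tool's x, y, z in mm, then the opening, from 0 (shut) to 1 (fully open). A call has 1 to 5 rows; each row is the pose to reach, as a shift and turn from the pose commanded when the call began, along the tool's axes at that moment; what a row does not reach only later rows make up. A row lasts 1/10 s, in which the tool goes at most 50 mm and 8.59 degrees, less where a joint would pass 70% of its speed; a pose out of reach is approached as far as the arm can. A call with a gripper value outside its range is refused whole. The fingers move at their own pace and stop on an object; the grip force is fixed at half the most. Time passes only in rows, so rows that repeat a pose let the fingers close. It gives the time, the measured TCP pose, the force, the opening and the grip force at its end, in the units of the state.
- sensors.observe(): the state, without advancing time (a new reading comes with each control period).
- get_image(name): name is "scene" or "top" or "wrist"; returns the picture (384x512x3 uint8, red, green, blue); there is no depth.
- camera_params(name): a dict with "fx", "fy", "cx", "cy" (pixels), "world_from_camera" (4x4, takes a point from camera to world coordinates); the wrist camera has in their place "hand_eye" (4x4, takes a point from camera to tool coordinates, whose origin is the TCP and whose axes are the flange's). Camera axes: x right, y down, z forward; pixel columns grow to the right and rows downward; lengths in m; the calibration is good to about 2 mm. A picture is of the moment at which its call begins: read the wrist's pose just before it. camera_params takes no time and is no camera call.
- robot.hand_in(): hands the job in; it is judged then, once.
The state is a dict: "time": time; "qpos": joint angles; "qd": joint speeds; "tau": joint torques, N m; "tool_pos": TCP position; "tool_rot": TCP orientation; "contact_force": force on the tool from outside, world axes, zero at the start; "wrist_torque": the same for the moment, N m; "width": opening from 0.0 (shut) to 1.0 (fully open); "finger_force": force on a finger pad.
Only numpy, scipy, OpenCV 4.12 (cv2) and the standard library are available. Lean on these libraries where they do the work, as an engineer would, in place of code of your own. Each camera call takes 0.05 s, during which the arm holds its last target. There are 200 camera calls.

## Working session

There is one attempt and no reset: what is moved stays moved. The work goes in short steps, Python scripts to look and compute and a shell command to move; the robot and the scene stay as the last step left them, time stands still between calls to the robot, and variables do not carry over. Pictures are saved under pics/ and viewed, at most 10 in all, crops included, and the job is handed in when it is done.

```bash
mkdir -p pics
cat > h.py <<'E'
import numpy as np, cv2
from station import sensors, get_image, camera_params, robot
from scipy.spatial.transform import Rotation as R
def tri(obs):
    # obs: list of (cam params K tuple, T world_from_cam, (u,v))
    A=[];b=[]
    for p,T,(u,v) in obs:
        d=T[:3,:3]@np.array([(u-p['cx'])/p['fx'],(v-p['cy'])/p['fy'],1]); d/=np.linalg.norm(d)
        P=np.eye(3)-np.outer(d,d); A.append(P); b.append(P@T[:3,3])
    x=np.linalg.lstsq(np.vstack(A),np.hstack(b),rcond=None)[0]
    return x,[np.linalg.norm(P@x-q)*1000 for P,q in zip(A,b)]
def fixed(n):
    p=camera_params(n); return p,np.array(p['world_from_camera'])
def proj(p,T,X):
    c=np.linalg.inv(T)@np.r_[X,1]; return p['fx']*c[0]/c[2]+p['cx'],p['fy']*c[1]/c[2]+p['cy']
E
python3 - <<'E'
from h import *
for n in("scene","top"):
    cv2.imwrite(f"pics/{n}0.png",get_image(n)[:,:,::-1]); p,T=fixed(n); print(n,p['fx'],T.round(3).tolist())
a=cv2.imread("pics/scene0.png");b=cv2.imread("pics/top0.png")
s=sensors.observe();print(s['tool_pos'],s['tool_rot'],s['width'],s['time'])
print(camera_params('wrist'))
E
```

```text
scene 425.3907952144243 [[-0.311, 0.767, -0.561, 0.95], [0.95, 0.245, -0.191, 0.075], [-0.009, -0.593, -0.805, 0.866], [0.0, 0.0, 0.0, 1.0]]
top 447.53170342729777 [[0.017, -0.99, 0.143, 0.325], [-1.0, -0.013, 0.028, -0.125], [-0.026, -0.144, -0.989, 1.241], [0.0, 0.0, 0.0, 1.0]]
[ 0.27561694 -0.56072381  0.21413856] [ 9.74029749e-01  2.26419554e-01 -5.38800386e-05 -4.79729017e-04] 1.0002241025813592 0.1
{'fx': 287.30259358687704, 'fy': 287.30259358687704, 'cx': 260.872871621902, 'cy': 192.4749017142413, 'hand_eye': array([[ 5.25041855e-04, -9.59967032e-01, -2.80112516e-01,
         7.89096987e-02],
       [ 9.99999732e-01,  6.46963467e-04, -3.42797555e-04,
         1.97213000e-04],
       [ 5.10296916e-04, -2.80112261e-01,  9.59967115e-01,
        -1.70489846e-01],
       [ 0.00000000e+00,  0.00000000e+00,  0.00000000e+00,
         1.00000000e+00]])}
```

View pics/scene0.png

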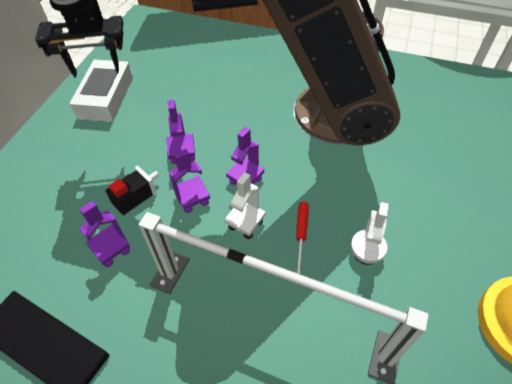

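View pics/top0.png

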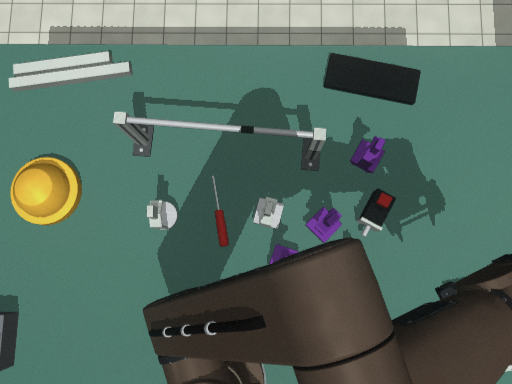

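The scene view shows two aluminium hangers: one at about (245,210) with an angular plate, one at about (371,240) with a round plate. The four purple ones at (182,140), (188,190), (105,235) and (246,160) are decoys. In the top view the same two are at (267,211) and (162,213), and the band is at (247,129). The angular plate fits the square head, so I'll check it in an enlarged crop.

Run:
```python
from h import *
a=cv2.imread("pics/scene0.png")[165:275,205:305];b=cv2.imread("pics/top0.png")[100:240,220:310]
k=lambda i,s:cv2.resize(i,None,fx=s,fy=s,interpolation=cv2.INTER_CUBIC)
a=k(a,4);b=k(b,4); 
c=np.zeros((560,760,3),np.uint8);c[:440,:400]=a;c[:560,400:760]=b
cv2.imwrite("pics/crop1.png",c)
```

```text
(no output)
```

View pics/crop1.png

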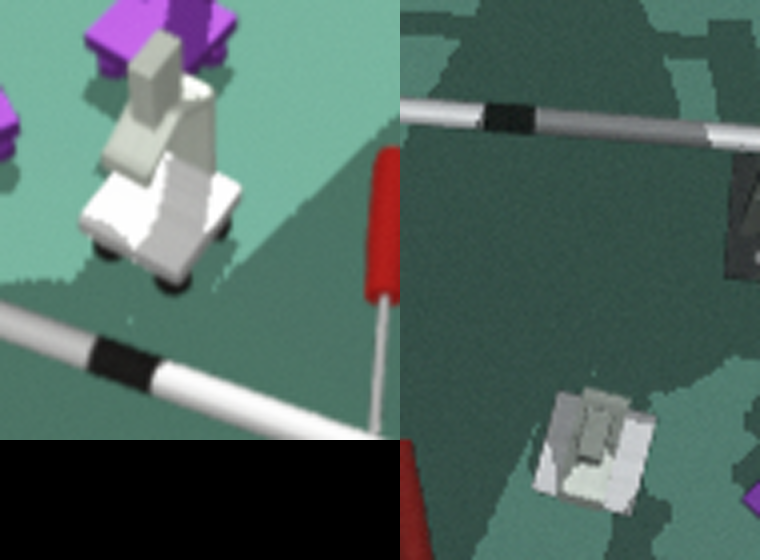

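Run:
```python
from h import *
ps,Ts=fixed("scene");pt,Tt=fixed("top")
band=tri([(ps,Ts,(236,255.75)),(pt,Tt,(247.2,129.4))])
print("band",band)
tab=tri([(ps,Ts,(244,178.5)),(pt,Tt,(269.7,206))]);print("tabtop",tab)
# rail in top: non-green
im=cv2.imread("pics/top0.png");hsv=cv2.cvtColor(im,cv2.COLOR_BGR2HSV)
pts=[]
for u in list(range(145,238,3))+list(range(256,300,3)):
    r=np.arange(112,146);m=hsv[112:146,u,1]<70
    r=r[m]
    if 4<len(r)<14: pts.append((u,r.mean()))
pts=np.array(pts);k=np.polyfit(pts[:,0],pts[:,1],1);res=pts[:,1]-np.polyval(k,pts[:,0]);print(len(pts),k,res.std())
def atz(p,T,uv,z):
    d=T[:3,:3]@np.array([(uv[0]-p['cx'])/p['fx'],(uv[1]-p['cy'])/p['fy'],1]);return T[:3,3]+d*(z-T[2,3])/d[2]
A=atz(pt,Tt,(140,np.polyval(k,140)),.2);B=atz(pt,Tt,(300,np.polyval(k,300)),.2);print(A,B,"rail dir",np.degrees(np.arctan2(-(A-B)[0],(A-B)[1])))
print("band at z.2",atz(pt,Tt,(247.2,np.polyval(k,247.2)),.2),atz(ps,Ts,(236,255.75),.2))
for uv in ((535,487),(632,514),(656,415),(562,390)):
    print(atz(pt,Tt,(220+(uv[0]-400)/4,100+uv[1]/4),.038))
# tab edges in the top crop at z .175
for uv in ((605,388),(598,432)): print(atz(pt,Tt,(220+(uv[0]-400)/4,100+uv[1]/4),.175))
```

```text
band (array([ 0.63068256, -0.07554859,  0.20002982]), [np.float64(0.11300895772946686), np.float64(0.11300895772992517)])
tabtop (array([ 0.44790869, -0.12876022,  0.17618737]), [np.float64(3.218112304659856), np.float64(3.2181123046595834)])
43 [8.11719489e-02 1.09038793e+02] 0.1797050735521529
[0.65079422 0.18519029 0.2       ] [ 0.62195558 -0.20203148  0.2       ] rail dir -4.259283964390191
band at z.2 [ 0.63138453 -0.07542718  0.2       ] [ 0.63070303 -0.07566309  0.2       ]
[ 0.42176663 -0.09031779  0.038     ]
[ 0.40458138 -0.15571876  0.038     ]
[ 0.47168796 -0.17131746  0.038     ]
[ 0.48790357 -0.10752603  0.038     ]
[ 0.47090382 -0.13528358  0.175     ]
[ 0.44426127 -0.13139459  0.175     ]
```

The crop confirms a silver hook with a square plate on separate cups. The plate is centred near (0.4465, -0.131) at yaw about -14°. The band is at (0.631, -0.0755, 0.200) and the rail's yaw is about -4.3°. Next I move above the tab for a close look.

```bash
cat >> h.py <<'E'
def need(xyz,yaw):  # tool x at yaw deg, tool down -> shift mm & turn in current tool axes
    s=sensors.observe();r=R.from_quat(s['tool_rot']);g=R.from_euler('z',yaw,degrees=True)*R.from_quat([1,0,0,0])
    print("t%.2f"%s['time'],"pos",(s['tool_pos']*1000).round(1),"turn",(r.inv()*g).as_rotvec(degrees=True).round(2),"shift",(r.inv().apply(np.array(xyz)-s['tool_pos'])*1000).round(1),"F",s['contact_force'].round(1),"w",round(s['width'],3),"ff",s['finger_force'])
def wristT():
    s=sensors.observe();T=np.eye(4);T[:3,:3]=R.from_quat(s['tool_rot']).as_matrix();T[:3,3]=s['tool_pos']
    p=camera_params('wrist');return p,T@np.array(p['hand_eye'])
E
python3 -m creep '[[[0,0,4,10,-10,-50,1],[0,0,12,45,-45,-60,1],[0,0,20,80,-75,-60,1],[0,0,28,115,-105,-60,1],[0,0,36,150,-135,-60,1]]]'
python3 -c "
from h import *
need((.4465,-.1312,.275),-14)"
```

```text
time: 0.6
tool_pos: [0.351, -0.3718, 0.2746]
tool_rot: [0.996, -0.089, -0.0, -0.0]
contact_force: [0.5, -0.4, -0.5]
width: 0.999
finger_force: 0.0
t0.60 pos [ 351.  -371.8  274.6] turn [-0.01  0.    3.82] shift [  51.5 -253.7   -0.4] F [ 0.5 -0.4 -0.5] w 0.999 ff 0.0
```

```bash
python3 -m creep '[[[0,0,3.8,10,-45,0,1],[0,0,3.8,20,-90,0,1],[0,0,3.8,30,-135,0,1],[0,0,3.8,41,-180,0,1],[0,0,3.8,41,-184,0,1]]]' >/dev/null
cat > w.py <<'E'
import sys,pickle
from h import *
n=sys.argv[1];pT=wristT();im=get_image('wrist');cv2.imwrite(f"pics/{n}.png",im[:,:,::-1]);pickle.dump(pT,open(n+'.pkl','wb'))
E
python3 w.py wa; python3 -c "
from h import *
need((.4465,-.1312,.275),-14)"
```

```text
t1.15 pos [ 423.1 -196.9  274.6] turn [-0.01  0.01  0.59] shift [  7.5 -69.4  -0.3] F [ 1.1  0.3 -0.1] w 1.001 ff 0.0
```

```bash
python3 -m creep '[[[0,0,0.6,7.5,-35,0,1],[0,0,0.6,7.5,-69.4,0,1],[0,0,0.6,7.5,-69.4,0,1]]]' >/dev/null
python3 w.py wb; python3 -c "
from h import *
need((.4465,-.1312,.275),-14)
c=np.hstack([cv2.imread('pics/wa.png')[:,60:460],cv2.imread('pics/wb.png')[:,60:460]]);cv2.imwrite('pics/wab.png',c)"
```

```text
t1.50 pos [ 446.2 -133.4  274.5] turn [ 0.01  0.02 -0.13] shift [-0.3 -2.2 -0.5] F [-1.  -0.7 -0. ] w 0.996 ff 0.0
```

View pics/wab.png

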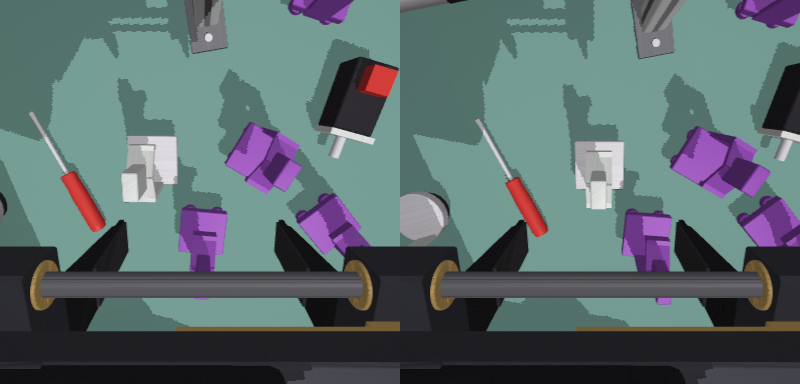

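Both wrist views show the square head: on the left at about (150,160), and on the right at about (599,175) with its tab between the finger tips. I'll enlarge the tab in both views to measure its position.

```bash
python3 -c "
from h import *
k=lambda i:cv2.resize(i,None,fx=5,fy=5,interpolation=cv2.INTER_CUBIC)
a=k(cv2.imread('pics/wa.png')[120:220,170:250]);b=k(cv2.imread('pics/wb.png')[130:230,220:300])
cv2.imwrite('pics/wcrop.png',np.hstack([a,b]))"
```

```text
(no output)
```

View pics/wcrop.png

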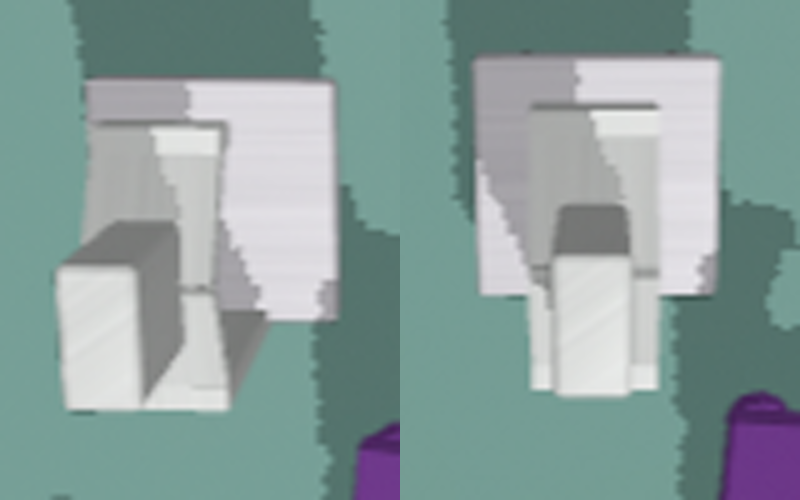

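The enlarged crop shows the tab's top face. Its corners are (58,268), (133,268), (142,408), (68,410) on the left and (554,255), (631,255), (630,396), (555,396) on the right.

```bash
python3 -c "
from h import *
import pickle
A=pickle.load(open('wa.pkl','rb'));B=pickle.load(open('wb.pkl','rb'))
a=[(58,268),(133,268),(142,408),(68,410)];b=[(154,255),(231,255),(230,396),(155,396)]
f=lambda q,o:((q[0]+.5)/5-.5+o[0],(q[1]+.5)/5-.5+o[1])
P=np.array([tri([(*A,f(p,(170,120))),(*B,f(q,(220,130)))])[0] for p,q in zip(a,b)]);print(P.round(4));c=P.mean(0);print(c)
d=(P[0]+P[1]-P[2]-P[3])/2;e=(P[0]+P[3]-P[1]-P[2])/2;print('len',np.hypot(*d[:2]),np.hypot(*e[:2]),'yaw',np.degrees(np.arctan2(d[1],d[0])),np.degrees(np.arctan2(-e[0],e[1])))
need((c[0],c[1],c[2]-.039),-14)
"
```

```text
[[ 0.4601 -0.1253  0.1736]
 [ 0.457  -0.14    0.1756]
 [ 0.4289 -0.1329  0.1742]
 [ 0.4318 -0.1181  0.1728]]
[ 0.44441617 -0.12905593  0.17405726]
len 0.029105442622337205 0.015018217852351112 yaw -14.227863545685414 -11.460956484546262
t1.50 pos [ 446.2 -133.4  274.5] turn [ 0.01  0.02 -0.13] shift [ -2.8  -3.8 139.4] F [-1.  -0.7 -0. ] w 0.996 ff 0.0
```

```bash
python3 -m creep '[[[0,0,0,-2,-1,45,0.8],[0,0,0,-2,-1,90,0.8],[0,0,0,-2,-1,110,0.8],[0,0,0,-2,-1,110,0.8],[0,0,0,-2,-1,110,0.8]]]' >/dev/null
python3 -c "
from h import *
need((.4445,-.1295,.136),-14)"
```

```text
t2.00 pos [ 444.7 -133.4  165.1] turn [ 0.01 -0.   -0.3 ] shift [-1.1 -3.8 29.1] F [-0.2 -0.1 -0.8] w 0.801 ff 0.0
```

```bash
python3 -m creep '[[[0,0,0,-1,-3.8,0,0.8],[0,0,0,-1,-3.8,29,0.8],[0,0,0,-1,-3.8,29,0.8],[0,0,0,-1,-3.8,29,0.8]]]' >/dev/null
python3 -c "
from h import *
need((.4445,-.1295,.136),-14)"
```

```text
t2.40 pos [ 444.7 -128.3  136.6] turn [ 0.01 -0.03 -0.22] shift [0.1 1.2 0.6] F [-0.8 -1.2 -0.3] w 0.802 ff 0.0
```

Well within tolerance, so I close the gripper.

```bash
python3 -m creep '[[[0,0,0,0,1,0,0],[0,0,0,0,1,0,0],[0,0,0,0,1,0,0],[0,0,0,0,1,0,0],[0,0,0,0,1,0,0]]]'
python3 -m creep '[[[0,0,0,0,0,0,0],[0,0,0,0,0,0,0],[0,0,0,0,0,-10,0],[0,0,0,0,0,-30,0],[0,0,0,0,0,-30,0]]]'
```

```text
time: 2.9
tool_pos: [0.4443, -0.1292, 0.1358]
tool_rot: [0.992, -0.124, 0.0, 0.0]
contact_force: [0.2, 0.5, -0.2]
width: 0.439
finger_force: 0.0
time: 3.4
tool_pos: [0.445, -0.1295, 0.1675]
tool_rot: [0.992, -0.124, 0.002, 0.001]
contact_force: [-0.3, -0.8, -4.4]
width: 0.166
finger_force: 30.0
```

The fingers were still closing when the lift began, so the grip is probably high on the tab. I'll lower until the hanger touches the bench to measure by how much, then regrip.

```bash
for i in 1 2 3; do python3 -m creep '[[[0,0,0,0,0,3,0],[0,0,0,0,0,3,0]]]' | grep -E "tool_pos|contact"; done
```

```text
tool_pos: [0.4437, -0.1289, 0.1617]
contact_force: [0.3, -0.2, -4.1]
tool_pos: [0.4439, -0.1291, 0.1588]
contact_force: [-0.3, -0.0, -4.2]
tool_pos: [0.4441, -0.1291, 0.1561]
contact_force: [-0.1, 1.4, -3.9]
```

```bash
for i in 1 2 3; do python3 -m creep '[[[0,0,0,0,0,3,0],[0,0,0,0,0,3,0]]]' | grep -E "tool_pos|contact"; done
```

```text
tool_pos: [0.4441, -0.1292, 0.1533]
contact_force: [0.0, 0.3, -3.9]
tool_pos: [0.4441, -0.1291, 0.1503]
contact_force: [0.2, -0.3, -3.6]
tool_pos: [0.4449, -0.1294, 0.148]
contact_force: [0.9, 0.3, 1.0]
```

The hanger touches at TCP z = 0.149, so the grip was 13 mm high. I open, drop 12 mm and regrip with enough time.

```bash
python3 -m creep '[[[0,0,0,0,0,0,0.35],[0,0,0,0,0,0,0.35],[0,0,0,0,0,0,0.35],[0,0,0,0,0,12,0.35],[0,0,0,0,0,12,0.35]]]' | grep -E "pos|width"
python3 -m creep '[[[0,0,0,0,0,0,0],[0,0,0,0,0,0,0],[0,0,0,0,0,0,0],[0,0,0,0,0,0,0],[0,0,0,0,0,0,0]]]'
python3 -c "
from h import *
need((.4445,-.1295,.267),-14)"
```

```text
tool_pos: [0.4438, -0.129, 0.1348]
width: 0.351
time: 5.6
tool_pos: [0.4444, -0.1293, 0.136]
tool_rot: [0.992, -0.124, 0.0, 0.0]
contact_force: [0.3, 0.5, 4.6]
width: 0.164
finger_force: 30.0
t5.60 pos [ 444.4 -129.3  136. ] turn [ 0.01 -0.04 -0.23] shift [   0.3    0.2 -131. ] F [0.3 0.5 4.6] w 0.164 ff 30.000489056110382
```

```bash
python3 -m creep '[[[0,0,0,0,0,-30,0],[0,0,0,0,0,-65,0],[0,0,0,0,0,-100,0],[0,0,0,0,0,-131,0],[0,0,0,0,0,-131,0]]]'
python3 -c "
from h import *
u=R.from_euler('z',-4.26,degrees=True).as_matrix()
b=np.array([.631,-.0755,0])
p=b+u@[-.085,.1,0];print(p);need((p[0],p[1],.267),-4.26)"
```

```text
time: 6.1
tool_pos: [0.4452, -0.1296, 0.2697]
tool_rot: [0.992, -0.124, 0.003, 0.001]
contact_force: [0.8, -0.6, -4.4]
width: 0.167
finger_force: 30.0
[0.55366309 0.03053774 0.        ]
t6.10 pos [ 445.2 -129.6  269.7] turn [ 0.09 -0.32 -9.96] shift [  65.8 -181.9    2.9] F [ 0.8 -0.6 -4.4] w 0.167 ff 29.99930888414383
```

```bash
python3 -m creep '[[[0,0,-2,15,-35,0,0],[0,0,-5,30,-75,0,0],[0,0,-8,45,-115,0,0],[0,0,-9.9,60,-155,0,0],[0,0,-9.9,66,-182,0,0]]]' >/dev/null
python3 -m creep '[[[0,0,0,0,0,0,0],[0,0,0,0,0,0,0]]]' >/dev/null
python3 - <<'E'
from h import *
need((.55366,.03054,.267),-4.26)
k=lambda i,s:cv2.resize(i,None,fx=s,fy=s,interpolation=cv2.INTER_CUBIC)
a=get_image('scene')[:,:,::-1];b=get_image('top')[:,:,::-1]
cv2.imwrite('pics/s2.png',a);cv2.imwrite('pics/t2.png',b)
cv2.imwrite('pics/st2.png',np.hstack([k(a[140:340,210:410],2),k(b[60:260,110:310],2)]))
E
```

```text
t6.80 pos [552.3  31.4 264.7] turn [0.02 0.18 0.01] shift [ 1.4  0.8 -2.3] F [-0.6 -1.  -4. ] w 0.169 ff 29.99865710735321
```

View pics/st2.png

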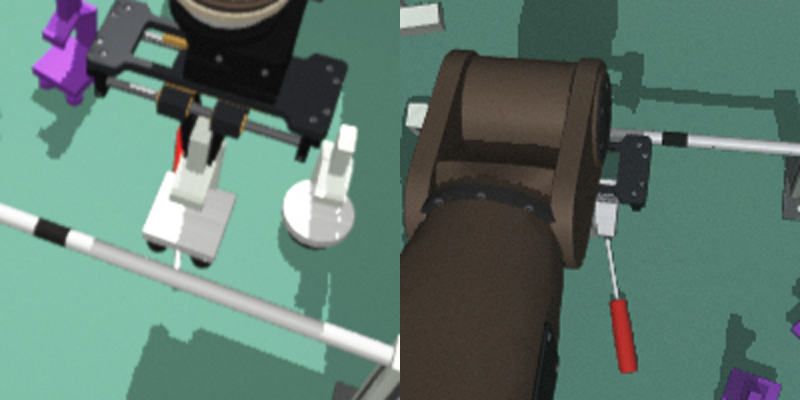

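The scene view shows the head held upright with its plate, at (190,215), in line with the rail. The round head at (320,200) has not been touched. I now move in under the rail.

```bash
python3 -m creep '[[[0,0,0,12,1,-2,0],[0,0,0,25,1,-2,0],[0,0,0,38,1,-2,0],[0,0,0,38,1,-2,0]]]' | grep -E "pos|contact"
python3 -m creep '[[[0,0,0,12,0,0,0],[0,0,0,25,0,0,0],[0,0,0,38,0,0,0],[0,0,0,48,0,0,0],[0,0,0,48,0,0,0]]]' | grep -E "pos|contact"
python3 -c "
from h import *
need((.6384,.0242,.2205),-4.26)"
```

```text
tool_pos: [0.5914, 0.0259, 0.2681]
contact_force: [-0.1, 0.5, -4.7]
tool_pos: [0.6394, 0.0231, 0.2682]
contact_force: [-1.1, -0.6, -4.1]
t7.80 pos [639.4  23.1 268.2] turn [ 0.01  0.01 -0.09] shift [-1.  -1.  47.7] F [-1.1 -0.6 -4.1] w 0.167 ff 29.999452829360962
```

```bash
python3 -m creep '[[[0,0,0,-1,-1,15,0],[0,0,0,-1,-1,28,0],[0,0,0,-1,-1,36,0],[0,0,0,-1,-1,40,0],[0,0,0,-1,-1,40,0]]]' | grep -E "pos|contact"
for i in 1 2 ; do python3 -m creep '[[[0,0,0,0,0,2,0],[0,0,0,0,0,2,0]]]' | grep -E "pos|contact"; done
```

```text
tool_pos: [0.6375, 0.0246, 0.2282]
contact_force: [-0.5, -0.2, -4.2]
tool_pos: [0.6378, 0.0246, 0.2269]
contact_force: [0.3, 0.7, -3.8]
tool_pos: [0.6377, 0.0246, 0.2246]
contact_force: [-0.3, -0.5, -3.3]
```

```bash
for i in 1 2 3; do python3 -m creep '[[[0,0,0,0,0,1,0],[0,0,0,0,0,1,0]]]' | grep -E "pos|contact"; done
```

```text
tool_pos: [0.6377, 0.0246, 0.2235]
contact_force: [0.2, -1.2, -3.6]
tool_pos: [0.6377, 0.0246, 0.2225]
contact_force: [-0.4, -0.3, -4.7]
tool_pos: [0.6377, 0.0246, 0.2215]
contact_force: [-0.1, -0.1, -3.1]
```

```bash
for i in 1 2 3; do python3 -m creep '[[[0,0,0,0,0,1,0],[0,0,0,0,0,1,0]]]' | grep -E "pos|contact"; done
```

```text
tool_pos: [0.6378, 0.0246, 0.2213]
contact_force: [-1.6, 0.3, 2.8]
tool_pos: [0.6378, 0.0246, 0.2212]
contact_force: [-4.5, -0.4, 9.8]
tool_pos: [0.6378, 0.0246, 0.2212]
contact_force: [-6.9, -1.1, 16.4]
```

The head is seated on the rail at z = 0.2213, against about 0.2205 expected. I ease the pressure, then slide.

```bash
python3 -m creep '[[[0,0,0,-0.5,0,-1.5,0],[0,0,0,-0.5,0,-1.5,0]]]' | grep -E "pos|contact"
python3 -m creep '[[[0,0,0,0,6,0,0],[0,0,0,0,12,0,0],[0,0,0,0,18,0,0],[0,0,0,0,24,0,0],[0,0,0,0,24,0,0]]]' | grep -E "pos|contact"
python3 -c "
from h import *
need((.631,-.0755,.2213),-4.26)"
```

```text
tool_pos: [0.6374, 0.0246, 0.221]
contact_force: [-3.9, 0.2, 7.3]
tool_pos: [0.6355, 0.001, 0.221]
contact_force: [-2.1, 3.8, 6.5]
t10.60 pos [635.5   1.  221. ] turn [-0.06 -0.06 -0.08] shift [ 1.3 76.6 -0.4] F [-2.1  3.8  6.5] w 0.167 ff 30.001159608364105
```

```bash
python3 -m creep '[[[0,0,0,0,8,0,0],[0,0,0,0,16,0,0],[0,0,0,0,24,0,0],[0,0,0,0,32,0,0],[0,0,0,0,40,0,0]]]' | grep -E "pos|contact"
python3 -m creep '[[[0,0,0,0,8,0,0],[0,0,0,0,16,0,0],[0,0,0,0,24,0,0],[0,0,0,0,31,0,0],[0,0,0,0,36.5,0,0]]]' | grep -E "pos|contact"
python3 - <<'E'
from h import *
need((.631,-.0755,.2213),-4.26)
k=lambda i,s:cv2.resize(i,None,fx=s,fy=s,interpolation=cv2.INTER_CUBIC)
a=get_image('scene')[:,:,::-1];b=get_image('top')[:,:,::-1]
cv2.imwrite('pics/st3.png',np.hstack([k(a[190:320,170:300],3),k(b[70:200,180:310],3)]))
E
```

```text
tool_pos: [0.6326, -0.0381, 0.221]
contact_force: [-2.2, 8.8, 7.7]
tool_pos: [0.6299, -0.0746, 0.2209]
contact_force: [-1.7, 8.6, 8.7]
t11.60 pos [629.9 -74.6 220.9] turn [-0.12 -0.06 -0.07] shift [ 1.2  0.8 -0.4] F [-1.7  8.6  8.7] w 0.171 ff 30.002541840076447
```

View pics/st3.png

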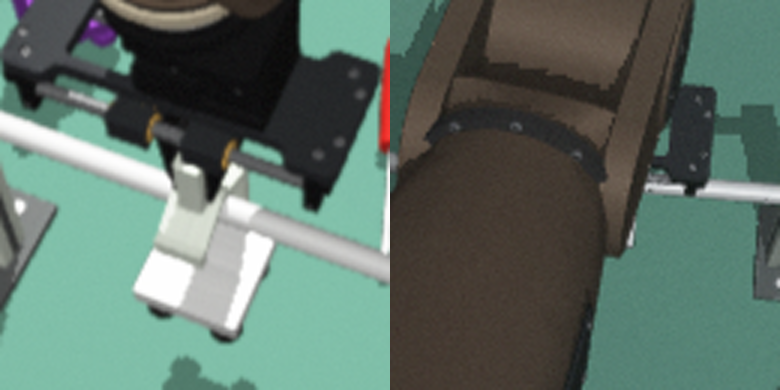

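The head hangs on the rail in the V and its roof covers the band, at about (215,200) in the scene crop. I make a small trim and release.

```bash
python3 -m creep '[[[0,0,0,0,1,-0.5,0],[0,0,0,0,1,-0.7,0],[0,0,0,0,1,-0.7,0]]]' | grep -E "pos|contact"
python3 -m creep '[[[0,0,0,0,0,0,0.4],[0,0,0,0,0,0,0.4],[0,0,0,0,0,0,0.45],[0,0,0,0,0,0,0.45],[0,0,0,0,0,0,0.45]]]'
python3 -m creep '[[[0,0,0,0,0,-10,0.45],[0,0,0,0,0,-30,0.45],[0,0,0,0,0,-60,0.45],[0,0,0,0,0,-90,0.45],[0,0,0,0,0,-110,0.45]]]'
```

```text
tool_pos: [0.6297, -0.0762, 0.221]
contact_force: [-0.5, 5.1, 4.0]
time: 12.5
tool_pos: [0.6295, -0.0767, 0.2207]
tool_rot: [0.999, -0.038, -0.0, 0.0]
contact_force: [0.9, 0.3, 0.1]
width: 0.449
finger_force: 0.0
time: 13.0
tool_pos: [0.6298, -0.0766, 0.334]
tool_rot: [0.999, -0.038, 0.001, 0.0]
contact_force: [0.3, 0.2, 0.4]
width: 0.451
finger_force: 0.0
```

```bash
python3 -m creep '[[[0,0,0,-40,20,0,0.45],[0,0,0,-80,50,0,0.45],[0,0,0,-110,90,0,0.45],[0,0,0,-130,130,0,0.45],[0,0,0,-150,170,0,0.45]]]' |grep pos
python3 -m creep '[[[0,0,0,-10,40,0,0.45],[0,0,0,-20,80,0,0.45],[0,0,0,-20,120,0,0.45],[0,0,0,-20,150,0,0.45],[0,0,0,-20,150,0,0.45]]]' |grep pos
python3 - <<'E'
from h import *
k=lambda i,s:cv2.resize(i,None,fx=s,fy=s,interpolation=cv2.INTER_CUBIC)
a=get_image('scene')[:,:,::-1];b=get_image('top')[:,:,::-1]
cv2.imwrite('pics/st4.png',np.hstack([k(a[200:300,190:290],4),k(b[80:180,197:297],4)]))
ps,Ts=fixed("scene");pt,Tt=fixed("top")
B=np.array([.631,-.0755,.2])
for z in(0,):
  u=R.from_euler('z',-4.26,degrees=True).as_matrix()
  for o in ([-.015,0,.0595],[-.015,-.008,.0595],[-.015,.008,.0595],[.015,-.008,.0595],[.015,.008,.0595]):
    x=B+u@o;s=proj(ps,Ts,x);t=proj(pt,Tt,x)
    print(o,((s[0]-190)*4+2,(s[1]-200)*4+2),((t[0]-197)*4+402,(t[1]-80)*4+2))
E
```

```text
tool_pos: [0.4659, -0.2359, 0.3321]
tool_pos: [0.4351, -0.3859, 0.3309]
[-0.015, 0, 0.0595] (np.float64(193.6795498190778), np.float64(127.99003590526263)) (np.float64(596.0838160247424), np.float64(194.65416415818925))
[-0.015, -0.008, 0.0595] (np.float64(176.05972668934226), np.float64(121.75855077255369)) (np.float64(610.1315556783509), np.float64(195.7936453252596))
[-0.015, 0.008, 0.0595] (np.float64(211.39274458642694), np.float64(134.25454316125422)) (np.float64(582.0445644024558), np.float64(193.51537149703347))
[0.015, -0.008, 0.0595] (np.float64(145.6162443502551), np.float64(180.7114576288103)) (np.float64(615.0119974215705), np.float64(144.87920123322073))
[0.015, 0.008, 0.0595] (np.float64(181.6271138394486), np.float64(193.8254574389755)) (np.float64(587.0385079035688), np.float64(142.6410086719065))
```

View pics/st4.png

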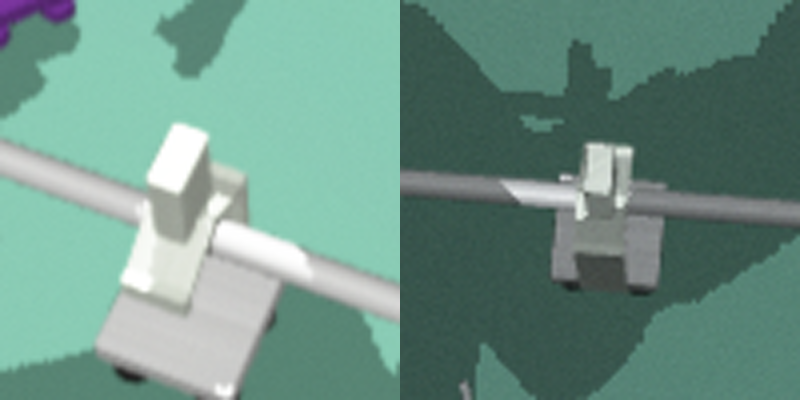

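The head hangs upright on the rail with the band hidden under its roof. Its tab-top corners, at (176,122), (211,134), (180,192) and (147,182), match the positions predicted for a centred head to about 1 enlarged pixel (under 1 mm).

```bash
python3 -c "
from h import *
print(robot.hand_in())"
```

```text
the job is handed in; nothing more can be done
None
```

The square-plate head was hooked on 10 cm left of the black band, slid along the rail and released; the last pictures show it hanging centred on the band to within about 1 mm. The round head wasn't touched, and I handed the job in at about 14 s on the robot's clock.

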